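# Park and lock a bench press just past its pressing stroke

### The job

Turn the press's handwheel by its upright handle, slowly and counter-clockwise seen from above, until you feel the resistance climb to its peak and then give way, and stop just past it, where the wheel turns noticeably more easily than it did before the climb. Only then take the lock pin out of its rest and drop it gently, without forcing it, through the lock bush on the housing until its head sits fully down, and let go; do not turn the wheel with the pin in the bush, and leave the other things alone.

Things in the scene. Friction and masses are not known exactly. Their poses are not given: they have to be found in the camera images.
- press: Press drive: round grey housing fixed to the worktop, foot 224 mm, drum 196 mm across, top at 58 mm. Origin on the axle at worktop height, z up. On its -x side a round spring housing sticks out 30 mm at 31 mm height; on its -y side the lock bush stands on the drum's edge. Inside, unseen, a hub turns with the handwheel; its cam lifts a spring-loaded roller once a turn.
- handwheel: Spoked steel wheel on the housing, 112 mm across, rim 12 mm thick, rim top at 76 mm. Origin on the axle at worktop height; handle on its own +x side. Turns endlessly and stays where left. It is clamped on the hub at an unknown angle, new each time, so the handle does not show where the peak lies: the top of the cam comes after 57 to 109 degrees counter-clockwise from the start.
- handle_mid (a point): Middle of the handwheel's upright black handle: a cylinder 18 mm in diameter and 46 mm tall (78 to 124 mm above the worktop; this point at 101 mm), which spins freely on its spindle, 50 mm from the axle.
- lock_mouth (a point): Centre of the upper mouth of the lock bush, 74 mm above the worktop, 78 mm from the axle: steel block 30 x 30 x 16 mm with a vertical through hole 13 mm in diameter, chamfered 3 mm. The hub's hidden flange lies 22 mm below the mouth; with no slot beneath, the pin stops there with its head 24 mm proud of the bush.
- pin_head (a point): Mid-head of the loose lock pin (70 to 120 g), 22 mm above the head's underside. Head: dark steel cylinder 20 mm in diameter (23 mm in its lowest 3 mm), 38 mm tall; stem below: 10 mm in diameter, 46 mm long, foot chamfered 3 mm. z along the pin, up. At first it stands upright in the rest, head on the rest's top. Seated in the lock, this point is 22 mm above lock_mouth.
- pin_rest: Aluminium block 56 x 56 mm, top at 56 mm above the worktop, with a hole 13 mm in diameter, on a foot 86 x 66 x 6 mm, fixed to the worktop. Origin under its centre at worktop height; the hole is on its axis.
- tub: White lidded plastic tub, 68 mm in diameter, 90 mm tall, loose bystander; origin at the centre of its underside.
- beaker: Small clear beaker, 55 mm in diameter, 70 mm tall, loose bystander; origin at the centre of its underside.
- dropper: Brown dropper bottle, 42 mm in diameter, 134 mm tall, loose bystander; origin at the centre of its underside.
- axle (a point): Nut on the wheel's axle, 88 mm above the worktop. Push felt along the handle's circle: plain friction about 7 N; climbs from 25 degrees before the cam's top to about 13 N at 20 to 13 degrees before it; 7 N on the top; only 1 to 3 N from 10 to 20 degrees past; 7 N again beyond 25 past. The hub's lock slot is under the bush from 3 to 21 degrees past the top.
Things that resemble listed ones, but are neither listed nor needed, are in the scene too. What is shaped like the pin_rest but red is not meant.

How it is judged:
By the outcome, as a careful person would: the job done as asked, in the order asked, and still so for the second after the job is handed in, with the robot touching nothing.
It also fails if it takes over 72 s, if anything falls off the work surface, if the arm or the gripper's body presses on something with over 40 N, if the wrist force passes 120 N, or if a joint passes its speed limit or range.

### The arm

A 6-joint arm with a two-finger parallel gripper is mounted at the origin on a cart in front of the work surface, level with it; the furniture and walls round the work are solid. World frame = base frame: x ahead of the robot, y to its left, z up, the work surface at z = 0. Lengths are in m, angles in rad, forces in N, time in s.
With the tool pointing down it reaches from about 0.35 to 0.725 m from the base axis. Payload 6 kg.
Tool frame: the origin (TCP) lies midway between the tips of the shut fingers; the grasp point (between the pads) lies 19 mm behind it; z points along the fingers, y is the line along which they close (so a half turn about z gives the same grasp; the last joint's range is limited). The gripper opens to 85 mm and grips with 20 to 120 N. Pads are 22 mm wide; open, the fingers measure 114 mm over their backs; the gripper's body (76 mm by 85 mm) begins 54 mm behind the grasp point. The pads swing forward as they close: fully open they stand 13 mm farther back than shut.
Start: joints at [1.62, 0.04, 0.085, 0, -1.615, -0.334], TCP at [0.169, 0.576, 0.231] pointing down, gripper open.
Joint ranges: [-2.56, 2.56], [-1.29, 2.01], [-1.08, 1.49], [-3.29, 1.98], [-2.81, -0.18], [-2.99, 2.99]. Speed limits (rad/s): [2.57, 2.57, 3.01, 3.14, 3.14, 3.14].

### API

Orientations are given as [roll, pitch, yaw] about the fixed x, y, z axes, in that order (R = Rz(yaw) Ry(pitch) Rx(roll)).
In Python, from cell import ctrl gives the robot as it stands.
- The arm moves only by the tool step_arm, never from a script. Its argument "moves" is a list of rows, each a list of 3 entries, a list of its own where there are three numbers: the shift along the tool's x, y, z in mm, then the turn, a rotation vector about the tool's x, y, z in rad, then the closure, from -1 (fully open) to 1 (shut), so that 0 is half open. In form: [[[tx, ty, tz], [ax, ay, az], claw], ...]. A call has exactly 8 rows; each row is the pose to reach, as a shift and turn from the pose commanded when the call began, along the tool's axes at that moment; what a row does not reach only later rows make up. A row lasts 1/10 s, in which the tool goes at most 50 mm and 8.59 degrees, less where a joint would pass 70% of its speed; a pose out of reach is approached as far as the arm can. A call with a gripper value outside its range is refused whole. The fingers move at their own pace and stop on an object; "newtons" is the grip in N (left out, the last holds). Time passes only in rows, so rows that repeat a pose let the fingers close, or fill a call up. It gives the time, the measured TCP pose, the force, the opening and the grip force at its end, in the units of the state.
- ctrl.get_obs(): the state, without advancing time (a new reading comes with each control period).
- ctrl.camera(name): name is "scene" or "top" or "wrist"; returns (picture, depth): 384x512x3 uint8, red, green, blue; 384x512 float32, m along the optical axis (not along the pixel's ray), 0 where there is no reading.
- ctrl.camera_model(name): a dict with "camera_matrix" (3x3 intrinsics, pixels), "R" (3x3) and "t" (3): a world point X has camera coordinates R X + t. Camera axes: x right, y down, z forward; pixel columns grow to the right and rows downward; lengths in m; the calibration is good to about 2 mm. The wrist camera is an equidistant fisheye: a pixel r from the principal point sees the ray r / f radians off the axis. A picture is of the moment at which its call begins: read the wrist's pose just before it. camera_model takes no time and is no camera call; for the wrist camera it gives the pose at the moment of the call.
- ctrl.sign_off(): hands the job in; it is judged then, once.
Trained networks look in the newest picture that a camera, given by its name, has taken for a name from the list of things; names that differ only in an ending like _2 or _b are one class to them, and where a whole thing is asked for, a point or a joint stands for the part that bears it (a point fixed in the world has none). Each returns a list of dicts, best first, with "conf" (0 to 1); they miss things now and then, are a little off and sometimes report something else, mostly with a low value. They report only what shows in the picture. A call takes as long as a camera call. They do not tell look-alikes from the thing itself.
- ctrl.boxes_of(camera, thing): "bbox" ([centre column, centre row, width, height] in pixels, round what is visible of it).
- ctrl.place_of(camera, thing): "centre" ([column, row] in pixels: a listed point, or the origin of a listed thing).
The state is a dict: "t": time; "q": joint angles; "joint_velocities": joint speeds; "effort": joint torques, N m; "ee_pos": TCP position; "eef_rot": TCP orientation; "force": force on the tool from outside, world axes, zero at the start; "wrist_torque": the same for the moment, N m; "opening": opening from 0.0 (shut) to 1.0 (fully open); "gripper_force": force on a finger pad.
Only numpy, scipy, OpenCV 4.12 (cv2) and the standard library are available. Lean on these libraries where they do the work, as an engineer would, in place of code of your own. Each camera call takes 0.05 s, during which the arm holds its last target. There are 200 camera calls.

## Working session

There is one attempt and no reset: what is moved stays moved. The work goes in short steps, Python scripts to look and compute and a tool call to move; the robot and the scene stay as the last step left them, time stands still between calls to the robot, and variables do not carry over. Pictures are saved under pics/ and viewed, at most 10 in all, crops included, and the job is handed in when it is done.

Besides the shell and the picture viewer there is one more tool, called after "Request:" as a command line: name --argument value ..., lists and objects as JSON in quotes. step_arm: Moves the arm, as the interface text tells. Its arguments: {"type":"object","properties":{"moves":{"type":"array","items":{"type":"array"}},"newtons":{"type":"number"}},"required":["moves"]}

```bash
mkdir -p pics; cat > h.py <<'E'
import numpy as np, cv2
from cell import ctrl
def ray(cam,uv,m=None):
    m=m or ctrl.camera_model(cam);K=np.array(m["camera_matrix"]);R=np.array(m["R"]);t=np.array(m["t"])
    a=(uv[0]-K[0,2])/K[0,0];b=(uv[1]-K[1,2])/K[1,1]
    if cam=="wrist":
        r=np.hypot(a,b);d=np.array([a/r*np.sin(r),b/r*np.sin(r),np.cos(r)]) if r>1e-9 else np.array([0,0,1.])
    else: d=np.array([a,b,1.])
    return -R.T@t, R.T@d
def at_z(cam,uv,z,m=None):
    c,d=ray(cam,uv,m);return c+d*(z-c[2])/d[2]
def tri(r1,r2):
    A=np.zeros((3,3));b=np.zeros(3)
    for c,d in (r1,r2):
        d=d/np.linalg.norm(d);P=np.eye(3)-np.outer(d,d);A+=P;b+=P@c
    return np.linalg.solve(A,b)
E
python3 - <<'E'
from h import *
np.set_printoptions(precision=4,suppress=True)
o=ctrl.get_obs();print(o)
Z=dict(press=0,handwheel=0,handle_mid=.101,lock_mouth=.074,pin_head=.078,pin_rest=0,axle=.088,tub=0,beaker=0,dropper=0)
ims=[]
for c in("top","scene"):
    p,d=ctrl.camera(c);cv2.imwrite(f"pics/{c}1.png",p[:,:,::-1])
    for n,z in Z.items():
        for e in ctrl.place_of(c,n)[:3]: print(c,n,round(e["conf"],2),np.round(e["centre"],1),at_z(c,e["centre"],z))
E
```

```text
{'t': 0.0, 'q': array([ 1.6197,  0.0408,  0.0838, -0.0005, -1.6155, -0.3337]), 'joint_velocities': array([-0.0004, -0.0012,  0.0022,  0.0021, -0.0008, -0.0013]), 'effort': array([  0.0002, -36.8204,  34.7407,   6.9322,  -0.0055,  -0.    ]), 'ee_pos': array([0.1684, 0.5755, 0.2303]), 'eef_rot': array([ 3.1398, -0.0001, -0.2847]), 'force': array([-0.4648, -0.1882, -0.0502]), 'wrist_torque': array([-0.0031,  0.0089, -0.0048]), 'gripper_force': 0.0, 'opening': 1.0019620727336567}
top press 0.95 [256.4 245.5] [ 0.4845 -0.0343  0.    ]
top handwheel 0.69 [255.7 240.4] [ 0.4979 -0.0326  0.    ]
top handle_mid 0.69 [128.6 249.9] [0.4719 0.2739 0.101 ]
top handle_mid 0.57 [254.2 220.8] [ 0.5401 -0.0289  0.101 ]
top lock_mouth 0.96 [292.  242.3] [ 0.4889 -0.1219  0.074 ]
top pin_head 0.6 [121.6 245.9] [0.4825 0.2986 0.078 ]
top pin_head 0.41 [227.7 153.4] [0.7155 0.0376 0.078 ]
top pin_rest 0.9 [179.6 247.6] [0.4802 0.1693 0.    ]
top pin_rest 0.73 [271.1 154.8] [ 0.7316 -0.0768  0.    ]
top pin_rest 0.7 [131.2 248.3] [0.4791 0.2978 0.    ]
top axle 0.9 [256.  240.5] [ 0.4932 -0.0329  0.088 ]

[... 333 characters left out ...]
  ]
scene handwheel 0.56 [237.3 166.5] [ 0.7153 -0.0711  0.    ]
scene handle_mid 0.63 [281.8 177.3] [ 0.548  -0.0329  0.101 ]
scene lock_mouth 0.95 [319.9 175. ] [ 0.4915 -0.1174  0.074 ]
scene pin_head 0.51 [212.5 301.9] [0.4769 0.3023 0.078 ]
scene pin_rest 0.79 [213.3 317.7] [0.4824 0.3004 0.    ]
scene pin_rest 0.7 [257.8 274.4] [0.4708 0.1618 0.    ]
scene axle 0.71 [304.1 190.4] [ 0.4891 -0.0409  0.088 ]
scene tub 0.94 [348.8 152.2] [ 0.5035 -0.3044  0.    ]
scene beaker 0.81 [238.1 163.1] [ 0.7216 -0.0824  0.    ]
scene beaker 0.75 [302.1 217.2] [ 0.4809 -0.0332  0.    ]
scene dropper 0.64 [203.6 190.2] [0.7312 0.0481 0.    ]
scene dropper 0.17 [350.2 150.6] [ 0.5035 -0.3124  0.    ]
```

View pics/top1.png

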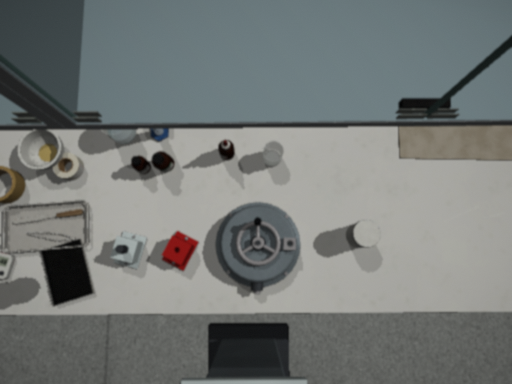

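View pics/scene1.png

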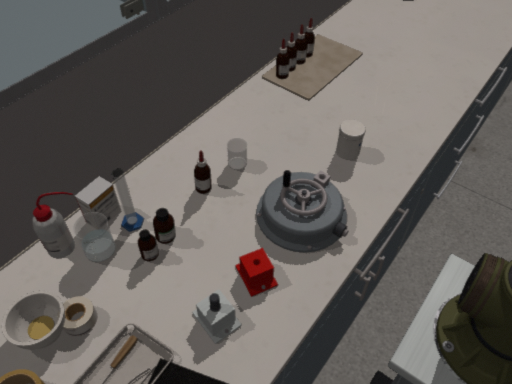

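The top view shows the press at (257,243) with its handle up at (257,222) and the lock bush at (290,243). The aluminium rest with the pin is at (127,248), and the red look-alike is at (180,250). The scene view agrees: handle (286,178), bush (320,176), pin (214,300). Next I'll go above the handle.

```bash
cat >> h.py <<'E'
from scipy.spatial.transform import Rotation as Ro
def plan(P,yaw,n):
    """n equal legs from now to world P, yaw (tool straight down): shift in tool axes (mm), rotvec per leg"""
    o=ctrl.get_obs();p=np.array(o["ee_pos"]);r=Ro.from_euler("xyz",o["eef_rot"])
    y0=o["eef_rot"][2];dy=yaw-y0
    for k in range(n):
        q=p+(np.array(P)-np.array(o["ee_pos"]))/n
        r2=Ro.from_euler("xyz",[np.pi,0,y0+dy*(k+1)/n])
        print("leg",k,np.round(r.inv().apply(q-p)*1000,1),np.round((r.inv()*r2).as_rotvec(),4));p,r=q,r2
E
python3 - <<'E'
from h import *
plan([.543,-.031,.2],.1-np.pi,3)
E
```

```text
leg 0 [176.6 159.1  10.4] [ 0.000e+00 -1.000e-04  9.189e-01]
leg 1 [233.6 -43.9  10.4] [ 0.     -0.      0.9189]
leg 2 [ 106.8 -212.3   10.4] [ 0.     -0.      0.9189]
```

Request:
step_arm --moves '[[[22,20,0],[0,0,0.115],0],[[44,40,0],[0,0,0.23],0],[[66,60,0],[0,0,0.345],0],[[88,80,0],[0,0,0.46],0],[[110,100,0],[0,0,0.575],0],[[132,119,5],[0,0,0.69],0],[[154,139,8],[0,0,0.805],0],[[177,159,10],[0,0,0.919],0]]'

```text
t: 1.9
ee_pos: [0.2941, 0.3724, 0.2212]
eef_rot: [-3.142, 0.0, -1.208]
force: [0.4, 0.1, 0.1]
opening: 0.496
gripper_force: 0.0
```

Request:
step_arm --moves '[[[29,-5,1],[0,0,0.115],0],[[58,-11,2],[0,0,0.23],0],[[88,-16,4],[0,0,0.345],0],[[117,-22,5],[0,0,0.46],0],[[146,-27,6],[0,0,0.575],0],[[175,-33,8],[0,0,0.69],0],[[204,-38,9],[0,0,0.805],0],[[234,-44,10],[0,0,0.919],0]]'

```text
t: 2.7
ee_pos: [0.4192, 0.1698, 0.2115]
eef_rot: [-3.141, 0.001, -2.127]
force: [0.5, 0.1, -1.2]
opening: 0.504
gripper_force: 0.0
```

Request:
step_arm --moves '[[[13,-27,1],[0,0,0.115],0],[[27,-53,2],[0,0,0.23],0],[[40,-80,4],[0,0,0.345],0],[[53,-106,5],[0,0,0.46],0],[[67,-133,6],[0,0,0.575],0],[[80,-159,8],[0,0,0.69],0],[[93,-186,9],[0,0,0.805],0],[[107,-212,10],[0,0,0.919],0]]'

```text
t: 3.5
ee_pos: [0.5438, -0.0326, 0.2013]
eef_rot: [-3.142, 0.0, -3.047]
force: [-0.0, 0.9, 0.5]
opening: 0.503
gripper_force: 0.0
```

```bash
python3 - <<'E'
from h import *
np.set_printoptions(precision=4,suppress=True)
o=ctrl.get_obs();print(o["t"],o["q"],o["ee_pos"],o["eef_rot"],o["opening"],o["force"])
m=ctrl.camera_model("wrist");p,d=ctrl.camera("wrist");cv2.imwrite("pics/w1.png",p[:,:,::-1])
for n,z in dict(handle_mid=.101,lock_mouth=.074,axle=.088).items():
    for e in ctrl.place_of("wrist",n)[:2]: print(n,round(e["conf"],2),np.round(e["centre"],1),at_z("wrist",e["centre"],z,m))
E
```

```text
3.5 [ 0.3092 -0.1087 -0.1148  0.0001 -1.5646 -1.785 ] [ 0.5438 -0.0326  0.2013] [-3.1415  0.0001 -3.0466] 0.5026640672110599 [-0.0351  0.8552  0.5463]
handle_mid 0.73 [251.1 186.9] [ 0.5434 -0.0375  0.101 ]
lock_mouth 0.67 [171.8 112.3] [ 0.4868 -0.1168  0.074 ]
axle 0.92 [255.5 125. ] [ 0.4915 -0.0386  0.088 ]
```

View pics/w1.png

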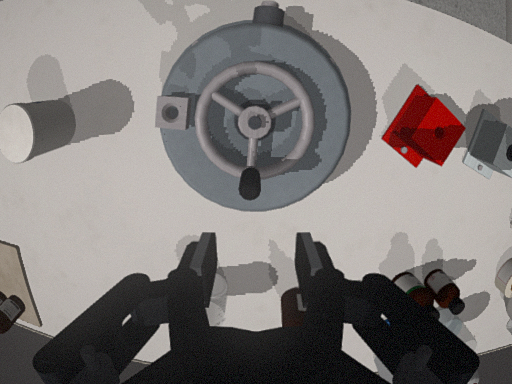

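The wrist view shows the handle at (250,185), the nut at (255,124) and the bush at (172,112). Measured distances from the axle are 52 mm for the handle and 78 mm for the bush, which match the given sizes. I'll descend and grip the handle.

Request:
step_arm --moves '[[[2,-4,15],[0,0,0.065],0],[[2,-4,32],[0,0,0.065],0],[[2,-4,50],[0,0,0.065],0],[[2,-4,68],[0,0,0.065],0],[[2,-4,85],[0,0,0.065],0],[[2,-4,102],[0,0,0.065],0],[[2,-4,112],[0,0,0.065],0],[[2,-4,117],[0,0,0.065],0]]' --newtons 40

```text
t: 4.5
ee_pos: [0.5411, -0.035, 0.0837]
eef_rot: [-3.141, -0.001, -3.105]
force: [0.5, 0.3, -0.7]
opening: 0.498
gripper_force: 0.0
```

Request:
step_arm --moves '[[[0,0,0],[0,0,0],0.3],[[0,0,0],[0,0,0],0.5],[[0,0,0],[0,0,0],0.6],[[0,0,0],[0,0,0],0.8],[[0,0,0],[0,0,0],1],[[0,0,0],[0,0,0],1],[[0,0,0],[0,0,0],1],[[0,0,0],[0,0,0],1]]' --newtons 40

```text
t: 5.3
ee_pos: [0.5418, -0.0365, 0.0854]
eef_rot: [-3.14, 0.001, -3.107]
force: [-1.5, -5.7, 2.5]
opening: 0.198
gripper_force: 39.0
```

Request:
step_arm --moves '[[[0,1.1,0],[0,0,-0.0218],1],[[0,2.2,0],[0,0,-0.0436],1],[[0.1,3.3,0],[0,0,-0.0654],1],[[0.2,4.4,0],[0,0,-0.0873],1],[[0.3,5.4,0],[0,0,-0.1091],1],[[0.4,6.5,0],[0,0,-0.1309],1],[[0.6,7.6,0],[0,0,-0.1527],1],[[0.8,8.7,0],[0,0,-0.1745],1]]'

```text
t: 6.1
ee_pos: [0.5408, -0.0283, 0.0854]
eef_rot: [-3.139, 0.0, -2.932]
force: [0.3, -8.0, 1.8]
opening: 0.199
gripper_force: 39.1
```

Request:
step_arm --moves '[[[0,1.1,0],[0,0,-0.0218],1],[[0,2.2,0],[0,0,-0.0436],1],[[0.1,3.3,0],[0,0,-0.0654],1],[[0.2,4.4,0],[0,0,-0.0873],1],[[0.3,5.4,0],[0,0,-0.1091],1],[[0.4,6.5,0],[0,0,-0.1309],1],[[0.6,7.6,0],[0,0,-0.1527],1],[[0.8,8.7,0],[0,0,-0.1745],1]]'

```text
t: 6.9
ee_pos: [0.5383, -0.0199, 0.0854]
eef_rot: [-3.139, 0.0, -2.758]
force: [0.2, -7.8, 1.3]
opening: 0.2
gripper_force: 39.0
```

Request:
step_arm --moves '[[[0,1.1,0],[0,0,-0.0218],1],[[0,2.2,0],[0,0,-0.0436],1],[[0.1,3.3,0],[0,0,-0.0654],1],[[0.2,4.4,0],[0,0,-0.0873],1],[[0.3,5.4,0],[0,0,-0.1091],1],[[0.4,6.5,0],[0,0,-0.1309],1],[[0.6,7.6,0],[0,0,-0.1527],1],[[0.8,8.7,0],[0,0,-0.1745],1]]'

```text
t: 7.7
ee_pos: [0.5346, -0.0121, 0.0854]
eef_rot: [-3.139, 0.0, -2.583]
force: [2.6, -7.8, 0.3]
opening: 0.194
gripper_force: 39.0
```

Request:
step_arm --moves '[[[0,0.7,0],[0,0,-0.0131],1],[[0,1.3,0],[0,0,-0.0262],1],[[0,2,0],[0,0,-0.0393],1],[[0.1,2.6,0],[0,0,-0.0524],1],[[0.1,3.3,0],[0,0,-0.0654],1],[[0.2,3.9,0],[0,0,-0.0785],1],[[0.2,4.6,0],[0,0,-0.0916],1],[[0.3,5.2,0],[0,0,-0.1047],1]]'

```text
t: 8.5
ee_pos: [0.5316, -0.0077, 0.0854]
eef_rot: [-3.139, 0.0, -2.479]
force: [2.7, -7.2, -0.1]
opening: 0.201
gripper_force: 39.0
```

Request:
step_arm --moves '[[[0,0.7,0],[0,0,-0.0131],1],[[0,1.3,0],[0,0,-0.0262],1],[[0,2,0],[0,0,-0.0393],1],[[0.1,2.6,0],[0,0,-0.0524],1],[[0.1,3.3,0],[0,0,-0.0654],1],[[0.2,3.9,0],[0,0,-0.0785],1],[[0.2,4.6,0],[0,0,-0.0916],1],[[0.3,5.2,0],[0,0,-0.1047],1]]'

```text
t: 9.3
ee_pos: [0.5284, -0.0037, 0.0854]
eef_rot: [-3.139, 0.001, -2.374]
force: [3.4, -7.1, 0.4]
opening: 0.199
gripper_force: 39.0
```

Request:
step_arm --moves '[[[0,0.7,0],[0,0,-0.0131],1],[[0,1.3,0],[0,0,-0.0262],1],[[0,2,0],[0,0,-0.0393],1],[[0.1,2.6,0],[0,0,-0.0524],1],[[0.1,3.3,0],[0,0,-0.0654],1],[[0.2,3.9,0],[0,0,-0.0785],1],[[0.2,4.6,0],[0,0,-0.0916],1],[[0.3,5.2,0],[0,0,-0.1047],1]]'

```text
t: 10.1
ee_pos: [0.5247, 0.0001, 0.0854]
eef_rot: [-3.139, 0.001, -2.269]
force: [3.8, -6.4, -0.7]
opening: 0.199
gripper_force: 39.0
```

Request:
step_arm --moves '[[[0,0.7,0],[0,0,-0.0131],1],[[0,1.3,0],[0,0,-0.0262],1],[[0,2,0],[0,0,-0.0393],1],[[0.1,2.6,0],[0,0,-0.0524],1],[[0.1,3.3,0],[0,0,-0.0654],1],[[0.2,3.9,0],[0,0,-0.0785],1],[[0.2,4.6,0],[0,0,-0.0916],1],[[0.3,5.2,0],[0,0,-0.1047],1]]'

```text
t: 10.9
ee_pos: [0.5214, 0.0028, 0.0854]
eef_rot: [-3.137, 0.001, -2.165]
force: [8.5, -9.0, -4.3]
opening: 0.2
gripper_force: 39.0
```

Request:
step_arm --moves '[[[0,0.7,0],[0,0,-0.0131],1],[[0,1.3,0],[0,0,-0.0262],1],[[0,2,0],[0,0,-0.0393],1],[[0.1,2.6,0],[0,0,-0.0524],1],[[0.1,3.3,0],[0,0,-0.0654],1],[[0.2,3.9,0],[0,0,-0.0785],1],[[0.2,4.6,0],[0,0,-0.0916],1],[[0.3,5.2,0],[0,0,-0.1047],1]]'

```text
t: 11.7
ee_pos: [0.5173, 0.0057, 0.0854]
eef_rot: [-3.136, 0.002, -2.06]
force: [11.2, -8.5, -4.1]
opening: 0.192
gripper_force: 39.0
```

Request:
step_arm --moves '[[[0,0.7,0],[0,0,-0.0131],1],[[0,1.3,0],[0,0,-0.0262],1],[[0,2,0],[0,0,-0.0393],1],[[0.1,2.6,0],[0,0,-0.0524],1],[[0.1,3.3,0],[0,0,-0.0654],1],[[0.2,3.9,0],[0,0,-0.0785],1],[[0.2,4.6,0],[0,0,-0.0916],1],[[0.3,5.2,0],[0,0,-0.1047],1]]'

```text
t: 12.5
ee_pos: [0.5126, 0.0084, 0.0854]
eef_rot: [-3.136, 0.002, -1.955]
force: [11.8, -5.8, -3.2]
opening: 0.201
gripper_force: 39.1
```

Request:
step_arm --moves '[[[0,0.7,0],[0,0,-0.0131],1],[[0,1.3,0],[0,0,-0.0262],1],[[0,2,0],[0,0,-0.0393],1],[[0.1,2.6,0],[0,0,-0.0524],1],[[0.1,3.3,0],[0,0,-0.0654],1],[[0.2,3.9,0],[0,0,-0.0785],1],[[0.2,4.6,0],[0,0,-0.0916],1],[[0.3,5.2,0],[0,0,-0.1047],1]]'

```text
t: 13.3
ee_pos: [0.5075, 0.0106, 0.0854]
eef_rot: [-3.136, 0.002, -1.85]
force: [9.3, -4.6, -3.4]
opening: 0.199
gripper_force: 39.2
```

Request:
step_arm --moves '[[[0,0.7,0],[0,0,-0.0131],1],[[0,1.3,0],[0,0,-0.0262],1],[[0,2,0],[0,0,-0.0393],1],[[0.1,2.6,0],[0,0,-0.0524],1],[[0.1,3.3,0],[0,0,-0.0654],1],[[0.2,3.9,0],[0,0,-0.0785],1],[[0.2,4.6,0],[0,0,-0.0916],1],[[0.3,5.2,0],[0,0,-0.1047],1]]'

```text
t: 14.1
ee_pos: [0.5021, 0.0123, 0.0854]
eef_rot: [-3.137, 0.002, -1.745]
force: [6.9, -1.2, -1.6]
opening: 0.194
gripper_force: 39.3
```

Request:
step_arm --moves '[[[0,0.7,0],[0,0,-0.0131],1],[[0,1.3,0],[0,0,-0.0262],1],[[0,2,0],[0,0,-0.0393],1],[[0.1,2.6,0],[0,0,-0.0524],1],[[0.1,3.3,0],[0,0,-0.0654],1],[[0.2,3.9,0],[0,0,-0.0785],1],[[0.2,4.6,0],[0,0,-0.0916],1],[[0.3,5.2,0],[0,0,-0.1047],1]]'

```text
t: 14.9
ee_pos: [0.4963, 0.0133, 0.0854]
eef_rot: [-3.138, 0.002, -1.64]
force: [3.9, 3.1, 0.6]
opening: 0.198
gripper_force: 39.6
```

Request:
step_arm --moves '[[[0,0.7,0],[0,0,-0.0131],1],[[0,1.3,0],[0,0,-0.0262],1],[[0,2,0],[0,0,-0.0393],1],[[0.1,2.6,0],[0,0,-0.0524],1],[[0.1,3.3,0],[0,0,-0.0654],1],[[0.2,3.9,0],[0,0,-0.0785],1],[[0.2,4.6,0],[0,0,-0.0916],1],[[0.3,5.2,0],[0,0,-0.1047],1]]'

```text
t: 15.7
ee_pos: [0.4908, 0.0137, 0.0854]
eef_rot: [-3.138, 0.003, -1.535]
force: [2.0, 5.7, 1.9]
opening: 0.2
gripper_force: 39.7
```

Peak about 14 N, about 7 N on the top, now about 2 N along the circle, roughly 12° past the top. I'll release the handle and rise.

Request:
step_arm --moves '[[[0,0,0],[0,0,0],0.6],[[0,0,0],[0,0,0],0.3],[[0,0,0],[0,0,0],0.1],[[0,0,0],[0,0,0],0.1],[[0,0,-15],[0,0,0],0.1],[[0,0,-45],[0,0,0],0.1],[[0,0,-80],[0,0,0],0.1],[[0,0,-115],[0,0,0],0.1]]'

```text
t: 16.5
ee_pos: [0.4896, 0.0119, 0.2018]
eef_rot: [-3.141, -0.0, -1.536]
force: [0.7, 0.8, 0.6]
opening: 0.45
gripper_force: 0.0
```

```bash
python3 - <<'E'
from h import *
np.set_printoptions(precision=4,suppress=True)
o=ctrl.get_obs();print(o["t"],o["ee_pos"],o["eef_rot"],o["opening"],o["force"])
m=ctrl.camera_model("wrist");p,d=ctrl.camera("wrist");cv2.imwrite("pics/w2.png",p[:,:,::-1])
for n,z in dict(handle_mid=.101,lock_mouth=.074,axle=.088).items():
    for e in ctrl.place_of("wrist",n)[:2]: print(n,round(e["conf"],2),np.round(e["centre"],1),at_z("wrist",e["centre"],z,m))
plan([.480,.296,.17],-np.pi/2,2)
E
```

```text
16.5 [0.4896 0.0119 0.2018] [-3.1412 -0.0005 -1.5365] 0.45028827204818556 [0.7413 0.755  0.605 ]
handle_mid 0.74 [253.3 188.7] [0.4924 0.0114 0.101 ]
lock_mouth 0.89 [266.7  40.2] [ 0.4849 -0.119   0.074 ]
lock_mouth 0.26 [260.8 129.4] [ 0.4873 -0.0368  0.074 ]
axle 0.9 [261.2 128.9] [ 0.4873 -0.0389  0.088 ]
axle 0.58 [257.8 119.6] [ 0.4905 -0.0469  0.088 ]
leg 0 [-141.9    0.3   15.6] [-0.0023  0.0009  0.0172]
leg 1 [-141.9    2.7   15.5] [-0.     -0.      0.0172]
```

Request:
step_arm --moves '[[[-18,0,0],[0,0,0.002],0],[[-36,0,0],[0,0,0.004],0],[[-53,0,0],[0,0,0.006],0],[[-71,0,0],[0,0,0.009],0],[[-89,0,0],[0,0,0.011],0],[[-106,0,0],[0,0,0.013],0],[[-124,0,0],[0,0,0.015],0],[[-142,0,0],[0,0,0.017],0]]'

```text
t: 17.5
ee_pos: [0.4844, 0.1546, 0.1983]
eef_rot: [3.14, -0.001, -1.553]
force: [0.6, -0.4, -0.5]
opening: 0.501
gripper_force: 0.0
```

Request:
step_arm --moves '[[[-18,0,0],[0,0,0.002],0],[[-36,0,0],[0,0,0.004],0],[[-53,1,0],[0,0,0.006],0],[[-71,1,0],[0,0,0.009],0],[[-89,2,4],[0,0,0.011],0],[[-106,2,10],[0,0,0.013],0],[[-124,3,15],[0,0,0.015],0],[[-142,3,20],[0,0,0.017],0]]'

```text
t: 18.3
ee_pos: [0.4792, 0.2975, 0.1785]
eef_rot: [3.141, -0.001, -1.57]
force: [-0.6, -0.3, -0.0]
opening: 0.5
gripper_force: 0.0
```

```bash
python3 - <<'E'
from h import *
np.set_printoptions(precision=4,suppress=True)
o=ctrl.get_obs();print(o["t"],o["ee_pos"],o["eef_rot"],o["opening"],o["force"])
m=ctrl.camera_model("wrist");p,d=ctrl.camera("wrist");cv2.imwrite("pics/w3.png",p[:,:,::-1])
for n,z in dict(pin_head=.078,pin_rest=.0).items():
    for e in ctrl.place_of("wrist",n)[:3]: print(n,round(e["conf"],2),np.round(e["centre"],1),at_z("wrist",e["centre"],z,m))
E
```

```text
18.3 [0.4792 0.2975 0.1785] [ 3.1411 -0.0005 -1.5704] 0.49999016819154324 [-0.636  -0.2954 -0.0128]
pin_head 0.64 [257.  188.2] [0.4787 0.2964 0.078 ]
pin_rest 0.97 [263.9  47.1] [0.471 0.165 0.   ]
pin_rest 0.66 [258.9 169.7] [0.4762 0.2998 0.    ]
```

View pics/w3.png

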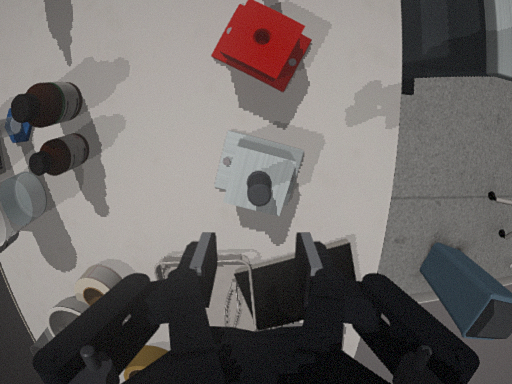

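The pin head is at (258,187), directly under the tool, standing in the aluminium rest; the red block is at (262,40). I'll descend and grip it.

Request:
step_arm --moves '[[[1,0.5,15],[0,0,0],0],[[1,0.5,32],[0,0,0],0],[[1,0.5,50],[0,0,0],0],[[1,0.5,68],[0,0,0],0],[[1,0.5,85],[0,0,0],0],[[1,0.5,100],[0,0,0],0],[[1,0.5,110],[0,0,0],0],[[1,0.5,114],[0,0,0],0]]' --newtons 30

```text
t: 19.25
ee_pos: [0.4786, 0.2945, 0.0639]
eef_rot: [3.14, -0.001, -1.571]
force: [-1.0, -0.5, -0.4]
opening: 0.498
gripper_force: 0.0
```

Request:
step_arm --moves '[[[0,0,0],[0,0,0],0.2],[[0,0,0],[0,0,0],0.3],[[0,0,0],[0,0,0],0.4],[[0,0,0],[0,0,0],0.5],[[0,0,0],[0,0,0],0.6],[[0,0,0],[0,0,0],0.8],[[0,0,0],[0,0,0],1],[[0,0,0],[0,0,0],1]]' --newtons 30

```text
t: 20.05
ee_pos: [0.4786, 0.2954, 0.066]
eef_rot: [3.141, 0.0, -1.57]
force: [-6.0, -0.3, 5.7]
opening: 0.219
gripper_force: 29.4
```

Request:
step_arm --moves '[[[0,0.8,-1],[0,0,0],1],[[0,1.5,-2],[0,0,0],1],[[0,1.5,-8],[0,0,0],1],[[0,1.5,-16],[0,0,0],1],[[0,1.5,-26],[0,0,0],1],[[0,1.5,-38],[0,0,0],1],[[0,1.5,-50],[0,0,0],1],[[0,1.5,-65],[0,0,0],1]]'

```text
t: 20.85
ee_pos: [0.4774, 0.2951, 0.1315]
eef_rot: [3.142, -0.0, -1.57]
force: [-0.0, 0.8, -0.8]
opening: 0.221
gripper_force: 29.3
```

Request:
step_arm --moves '[[[0,0,-12],[0,0,0],1],[[0,0,-25],[0,0,0],1],[[0,0,-40],[0,0,0],1],[[0,0,-55],[0,0,0],1],[[0,0,-70],[0,0,0],1],[[0,0,-82],[0,0,0],1],[[0,0,-86],[0,0,0],1],[[0,0,-86],[0,0,0],1]]'

```text
t: 21.65
ee_pos: [0.4776, 0.2953, 0.2169]
eef_rot: [-3.141, 0.001, -1.57]
force: [0.3, 0.0, -1.0]
opening: 0.218
gripper_force: 29.3
```

```bash
python3 - <<'E'
from h import *
np.set_printoptions(precision=4,suppress=True)
o=ctrl.get_obs();print(o["t"],o["ee_pos"],o["eef_rot"],o["opening"],o["force"],o["gripper_force"])
m=ctrl.camera_model("wrist");p,d=ctrl.camera("wrist");cv2.imwrite("pics/w4.png",p[:,:,::-1])
for n,z in dict(pin_head=o["ee_pos"][2]+.014,pin_rest=.0).items():
    for e in ctrl.place_of("wrist",n)[:3]: print(n,round(e["conf"],2),np.round(e["centre"],1),at_z("wrist",e["centre"],z,m))
plan([.4870,-.09,.215],-np.pi/2,2)
E
```

```text
21.65 [0.4776 0.2953 0.2169] [-3.1411  0.0006 -1.5703] 0.21766670856010006 [ 0.2876  0.0447 -1.0073] 29.296516939039066
pin_head 0.78 [254.4 259.9] [0.479  0.2953 0.2309]
pin_rest 0.9 [256.4 159.1] [0.4774 0.2942 0.    ]
pin_rest 0.62 [260.1  57.7] [0.4731 0.1699 0.    ]
leg 0 [192.5  -4.8   0.3] [ 0.0013 -0.001   0.0003]
leg 1 [192.5  -4.9   0.1] [ 0.     -0.      0.0003]
```

View pics/w4.png

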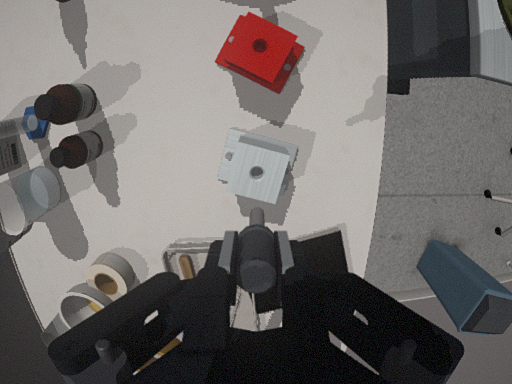

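The pin hangs straight in the grip, with its foot at (256,213) and head at (257,265); the emptied hole is at (257,172). I'll carry it to the same height above the bush so the two holes' pixels can be compared.

Request:
step_arm --moves '[[[15,0,-5],[0,0,0],1],[[38,-1,-10],[0,0,0],1],[[65,-2,-15],[0,0,0],1],[[93,-2,-18],[0,0,0],1],[[121,-3,-18],[0,0,0],1],[[149,-4,-18],[0,0,0],1],[[177,-5,-18],[0,0,0],1],[[205,-5,-18],[0,0,0],1]]'

```text
t: 22.6
ee_pos: [0.4822, 0.0883, 0.2342]
eef_rot: [3.141, -0.0, -1.57]
force: [0.1, -0.3, -0.0]
opening: 0.218
gripper_force: 29.3
```

Request:
step_arm --moves '[[[28,-1,0],[0,0,0],1],[[56,-1,0],[0,0,0],1],[[84,-2,0],[0,0,0],1],[[112,-3,0],[0,0,0],1],[[140,-3,0],[0,0,0],1],[[168,-4,0],[0,0,0],1],[[192,-4,0],[0,0,0],1],[[208,-4,0],[0,0,0],1]]'

```text
t: 23.4
ee_pos: [0.4859, -0.1199, 0.2342]
eef_rot: [3.141, -0.0, -1.572]
force: [0.4, 0.1, -0.9]
opening: 0.221
gripper_force: 29.3
```

Request:
step_arm --moves '[[[0,0,0],[0,0,0],1],[[0,0,0],[0,0,0],1],[[0,0,0],[0,0,0],1],[[0,0,0],[0,0,0],1],[[0,0,0],[0,0,0],1],[[0,0,0],[0,0,0],1],[[0,0,0],[0,0,0],1],[[0,0,0],[0,0,0],1]]'

```text
t: 24.2
ee_pos: [0.4867, -0.1177, 0.2343]
eef_rot: [-3.142, -0.0, -1.57]
force: [-0.9, 0.3, -0.9]
opening: 0.22
gripper_force: 29.3
```

```bash
python3 - <<'E'
from h import *
np.set_printoptions(precision=4,suppress=True)
o=ctrl.get_obs();print(o["t"],o["ee_pos"],o["eef_rot"],o["opening"],o["force"],o["gripper_force"])
m=ctrl.camera_model("wrist");p,d=ctrl.camera("wrist");cv2.imwrite("pics/w5.png",p[:,:,::-1])
for n,z in dict(pin_head=o["ee_pos"][2]+.014,lock_mouth=.074).items():
    for e in ctrl.place_of("wrist",n)[:3]: print(n,round(e["conf"],2),np.round(e["centre"],1),at_z("wrist",e["centre"],z,m))
a=cv2.imread("pics/w4.png")[120:240,200:320];b=p[120:240,200:320,::-1]
cv2.imwrite("pics/w5c.png",cv2.resize(np.hstack([a,b]),None,fx=3.3,fy=3.3,interpolation=cv2.INTER_CUBIC))
E
```

```text
24.2 [ 0.4867 -0.1177  0.2343] [-3.1416 -0.0001 -1.5701] 0.2202717310182974 [-0.9255  0.3111 -0.8612] 29.321913327949005
pin_head 0.88 [255.9 262.3] [ 0.4874 -0.1163  0.2483]
lock_mouth 0.65 [259.  170.7] [ 0.4839 -0.1189  0.074 ]
```

View pics/w5c.png

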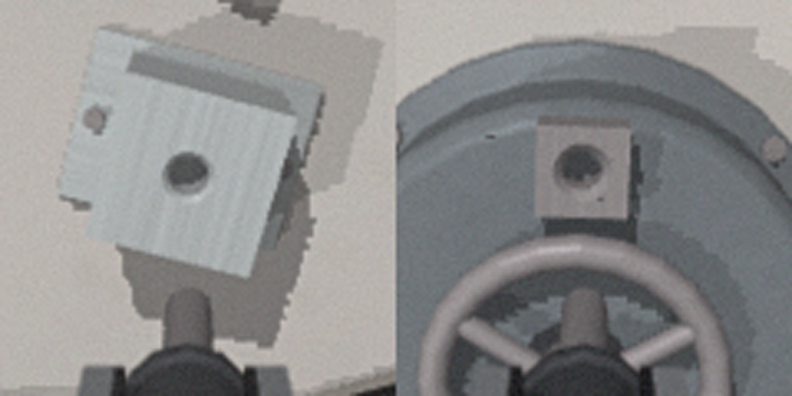

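The left crop (rest) has its hole centre at (187,173), and the right crop (bush) has its mouth at (581,168), which is (185,168) in its own half. So the tool should go about 1.5 mm forward in x and -0.5 mm in y. I'll lower it to just above the mouth.

Request:
step_arm --moves '[[[1.5,-0.5,10],[0,0,0],1],[[1.5,-0.5,22],[0,0,0],1],[[1.5,-0.5,36],[0,0,0],1],[[1.5,-0.5,50],[0,0,0],1],[[1.5,-0.5,64],[0,0,0],1],[[1.5,-0.5,78],[0,0,0],1],[[1.5,-0.5,88],[0,0,0],1],[[1.5,-0.5,94],[0,0,0],1]]'

```text
t: 25.15
ee_pos: [0.4868, -0.1194, 0.139]
eef_rot: [3.14, -0.0, -1.57]
force: [-0.7, 0.8, -1.4]
opening: 0.219
gripper_force: 29.3
```

Request:
step_arm --moves '[[[0,0,0],[0,0,0],1],[[0,0,0],[0,0,0],1],[[0,0,2],[0,0,0],1],[[0,0,4],[0,0,0],1],[[0,0,6],[0,0,0],1],[[0,0,8],[0,0,0],1],[[0,0,10],[0,0,0],1],[[0,0,12],[0,0,0],1]]'

```text
t: 25.95
ee_pos: [0.4872, -0.1194, 0.1281]
eef_rot: [3.142, -0.0, -1.57]
force: [-0.5, 0.9, -1.0]
opening: 0.218
gripper_force: 29.3
```

Request:
step_arm --moves '[[[0,0,1],[0,0,0],1],[[0,0,2],[0,0,0],1],[[0,0,3],[0,0,0],1],[[0,0,4],[0,0,0],1],[[0,0,5],[0,0,0],1],[[0,0,6],[0,0,0],1],[[0,0,7],[0,0,0],1],[[0,0,8],[0,0,0],1]]'

```text
t: 26.75
ee_pos: [0.4872, -0.1193, 0.1203]
eef_rot: [-3.142, -0.0, -1.57]
force: [0.1, -0.0, -0.8]
opening: 0.224
gripper_force: 29.3
```

Request:
step_arm --moves '[[[0,0,1],[0,0,0],1],[[0,0,2],[0,0,0],1],[[0,0,3.5],[0,0,0],1],[[0,0,5],[0,0,0],1],[[0,0,6],[0,0,0],1],[[0,0,7],[0,0,0],1],[[0,0,8],[0,0,0],1],[[0,0,9],[0,0,0],1]]'

```text
t: 27.55
ee_pos: [0.4872, -0.1194, 0.1113]
eef_rot: [-3.142, -0.0, -1.57]
force: [-0.1, 0.6, -1.4]
opening: 0.222
gripper_force: 29.3
```

Request:
step_arm --moves '[[[0,0,0.5],[0,0,0],1],[[0,0,1],[0,0,0],1],[[0,0,1.5],[0,0,0],1],[[0,0,2],[0,0,0],1],[[0,0,2.5],[0,0,0],1],[[0,0,3],[0,0,0],1],[[0,0,3.5],[0,0,0],1],[[0,0,4],[0,0,0],1]]'

```text
t: 28.35
ee_pos: [0.4872, -0.1193, 0.1073]
eef_rot: [-3.142, -0.0, -1.57]
force: [-0.9, 0.9, -0.9]
opening: 0.224
gripper_force: 29.3
```

Request:
step_arm --moves '[[[0,0,0.5],[0,0,0],1],[[0,0,1],[0,0,0],1],[[0,0,1.5],[0,0,0],1],[[0,0,2],[0,0,0],1],[[0,0,2.5],[0,0,0],1],[[0,0,3],[0,0,0],1],[[0,0,3.5],[0,0,0],1],[[0,0,4],[0,0,0],1]]'

```text
t: 29.15
ee_pos: [0.4872, -0.1193, 0.1033]
eef_rot: [-3.142, -0.0, -1.57]
force: [-0.4, -0.4, -1.3]
opening: 0.22
gripper_force: 29.3
```

Request:
step_arm --moves '[[[0,0,1],[0,0,0],1],[[0,0,2],[0,0,0],1],[[0,0,3],[0,0,0],1],[[0,0,4],[0,0,0],1],[[0,0,5],[0,0,0],1],[[0,0,6],[0,0,0],1],[[0,0,7],[0,0,0],1],[[0,0,8],[0,0,0],1]]'

```text
t: 29.95
ee_pos: [0.4872, -0.1194, 0.0952]
eef_rot: [3.142, -0.0, -1.57]
force: [-0.1, 1.0, -0.2]
opening: 0.225
gripper_force: 29.3
```

Request:
step_arm --moves '[[[0,0,1],[0,0,0],1],[[0,0,2],[0,0,0],1],[[0,0,3],[0,0,0],1],[[0,0,4],[0,0,0],1],[[0,0,5],[0,0,0],1],[[0,0,6],[0,0,0],1],[[0,0,7],[0,0,0],1],[[0,0,8],[0,0,0],1]]'

```text
t: 30.75
ee_pos: [0.4871, -0.1194, 0.0872]
eef_rot: [3.142, -0.0, -1.57]
force: [0.4, 0.7, -1.3]
opening: 0.222
gripper_force: 29.3
```

Request:
step_arm --moves '[[[0,0,1],[0,0,0],1],[[0,0,2],[0,0,0],1],[[0,0,2],[0,0,0],0.5],[[0,0,2],[0,0,0],0.3],[[0,0,2],[0,0,0],0.2],[[0,0,2],[0,0,0],0.1],[[0,0,2],[0,0,0],0],[[0,0,2],[0,0,0],0]]'

```text
t: 31.55
ee_pos: [0.4872, -0.1194, 0.0854]
eef_rot: [-3.142, -0.0, -1.57]
force: [0.6, -0.1, -0.2]
opening: 0.498
gripper_force: 0.0
```

Request:
step_arm --moves '[[[0,0,-5],[0,0,0],0],[[0,0,-15],[0,0,0],0],[[0,0,-30],[0,0,0],0],[[0,0,-50],[0,0,0],0],[[0,0,-70],[0,0,0],0],[[0,0,-90],[0,0,0],0],[[0,0,-110],[0,0,0],0],[[0,0,-120],[0,0,0],0]]'

```text
t: 32.35
ee_pos: [0.4879, -0.1196, 0.2089]
eef_rot: [-3.137, -0.0, -1.57]
force: [0.1, -0.7, 0.0]
opening: 0.5
gripper_force: 0.0
```

```bash
python3 - <<'E'
from h import *
np.set_printoptions(precision=4,suppress=True)
o=ctrl.get_obs();print(o["t"],o["ee_pos"],o["opening"],o["force"])
m=ctrl.camera_model("wrist");p,d=ctrl.camera("wrist")
K,R,t=[np.array(m[k]) for k in("camera_matrix","R","t")]
q=ctrl.place_of("wrist","pin_head")
for e in q[:2]: print(round(e["conf"],2),np.round(e["centre"],1),at_z("wrist",e["centre"],.096,m))
# height of the head's top from depth (optical-axis depth)
u,v=map(int,np.round(q[0]["centre"]))
hs=[]
for y in range(v-14,v+15):
  for x in range(u-12,u+13):
    c,dr=ray("wrist",(x,y),m);dd=dr*d[y,x]/(R@dr)[2];hs.append((c+dd)[2])
hs=np.array(hs);print("max heights",np.sort(hs)[-40::8])
cv2.imwrite("pics/w6.png",p[:,:,::-1])
E
```

```text
32.35 [ 0.4879 -0.1196  0.2089] 0.49958617238451863 [ 0.0635 -0.651   0.05  ]
0.7 [257.1 188. ] [ 0.4878 -0.1169  0.096 ]
max heights [0.1133 0.1134 0.1135 0.1138 0.1141]
```

View pics/w6.png

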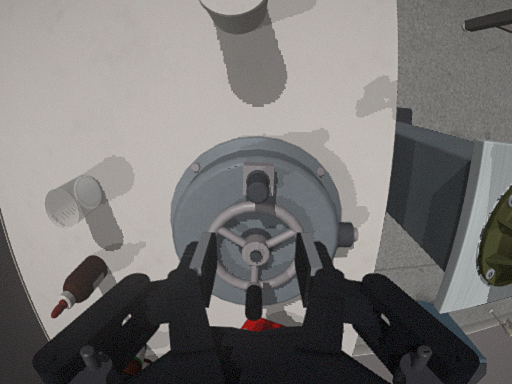

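The pin stands in the bush at (258,187). Its head top measures 113 mm (seated would be 112 mm), and nothing else has moved. I'll hand the job in.

```bash
python3 -c "
from cell import ctrl
print(ctrl.sign_off())"
```

```text
the job is handed in; nothing more can be done
None
```

I turned the handwheel about 12° past the resistance peak, dropped the lock pin unforced until its head sat fully down in the bush, let go, and handed the job in at about 32 s.

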